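Shift the bench gearbox into the slot with the switch

TASK

Push the gear lever through its gate into the corner slot that has the electrical switch beside it, fully home, and leave it there. Do not enter any of the three corner slots that have only a flat blanking plug beside them. Push the knob with the outside of the fingers without taking it between them, and leave the loose parts around the gearbox where they are.

Things in the scene. Friction and masses are not known exactly. Their poses are not given: they have to be found in the camera images.
- gearbox: The gearbox, fixed to the bench: light-metal case 200 x 220 mm (x, y), cover top 120 mm above the bench, on a black plate 240 x 440 x 16 mm. Origin: centre of the plate's underside. Own x points away from the robot at yaw 0 (yaw up to 0.45 rad either way), y to the left, z up.
- gate (a point): Centre of the level steel gate (90 x 92 mm) on the cover, 132 mm above the gearbox origin; axes as the gearbox. Its slots form a double H: three lanes along x (left, middle, right), joined only by a neutral channel along y at x = 0; each lane ends in a slot at +x and one at -x. Walls stop the lever elsewhere; the outer ends of the channel are in line with the outer lanes' outer walls.
- pivot (a point): Point about which the lever swings, 30 mm above the gearbox origin, inside the case. Lever: 10 mm steel rod; knob centre 195 mm from this point.
- knob (a point): Centre of the black ball knob (44 mm diameter) on the lever; 225 mm above the bench when upright. In the gearbox frame at (0, 0) when upright, y about +-48 mm in the outer lanes, x = +-49 mm fully home in a slot. Knob play in the gate: 4 mm each way across a lane, 6 mm each way across the neutral channel. Starts in the middle lane, anywhere along it.
- shift (a joint): Lever angle along the lanes, rad: 0 neutral, positive with the knob towards the gearbox +x; stops at +0.256 and -0.256 (fully home). Sideways motion is possible only within about +-0.03. About 2 N at the knob moves it; it stays where it is left.
- select (a joint): Lever angle across the lanes, rad: 0 middle lane, positive with the knob towards the gearbox +y; about +0.25 left lane, -0.25 right lane, play 0.02 each way, so a lever pushed sideways to the wall reads about 0.27. About 2 N at the knob moves it; it stays where it is left.
- switch: Electrical switch marking the wanted slot: steel hexagon 24 mm across with a round black plastic head, 45 mm tall, fixed upright on the cover. Origin: centre of its underside, 120 mm above the bench. Stands at one of four corners, (+-75, +-80) mm in the gearbox frame, diagonally outside the corner slot it marks (same signs of x and y); the corner varies.
- plug1: Flat steel hexagon blanking plug, 24 mm across and 7 mm high, fixed on the cover at one of the other three corners like the switch; it marks a corner slot not to be entered. Origin: centre of its underside.
- plug2: Flat steel hexagon blanking plug, 24 mm across and 7 mm high, fixed on the cover at one of the other three corners like the switch; it marks a corner slot not to be entered. Origin: centre of its underside.
- plug3: Flat steel hexagon blanking plug, 24 mm across and 7 mm high, fixed on the cover at one of the other three corners like the switch; it marks a corner slot not to be entered. Origin: centre of its underside.
- bearing: Loose steel ball bearing ring, 52 mm diameter, 15 mm high, on the left wing of the gearbox plate; leave alone. Origin: centre of its underside.
- socket: Loose steel wrench socket, 26 mm diameter, 60 mm tall, standing on the right wing of the gearbox plate; leave alone. Origin: centre of its underside.
- oil: Loose grey oil bottle, 68 mm diameter, 170 mm tall, on the bench to the left; leave alone. Origin: centre of its underside.
- wrench: Loose steel wrench, 180 mm long, flat on the bench to the right; leave alone. Origin: under its middle.

How it is judged:
On the way:
1. the lever has been pushed across the neutral channel into an outer lane ((value of joint select above 0.2 rad or value of joint select below -0.2 rad)), for 0.05 s.
At the end, for the whole second after the job is handed in: The lever rests in the corner slot beside the switch (knob centre within 58 mm of the switch, seen from above) with at least 0.21 of its 0.256 rad shift travel (horizontal distance between knob and switch below 0.058 m and (value of joint shift above 0.21 rad or value of joint shift below -0.21 rad) and velocity of joint shift between -0.05 and 0.05 rad/s); the robot touches nothing.
It fails at once if the lever is pushed into a corner slot with a blanking plug (knob centre within 58 mm of the plug, seen from above) (horizontal distance between knob and plug1 below 0.058 m or horizontal distance between knob and plug2 below 0.058 m or horizontal distance between knob and plug3 below 0.058 m).
It fails at once if the knob is taken between the fingers (grasp point within 24 mm of the knob centre) (distance between the grasp point and knob below 0.024 m).
It fails at once if a loose part is displaced or lifted by more than 25 mm (distance of any of bearing, socket, oil, wrench from where it was at the start of the episode above 0.025 m).
It also fails if it takes over 61 s, if anything falls off the work surface, if the arm or the gripper's body presses on something with over 40 N, if the wrist force passes 120 N, or if a joint passes its speed limit or range.

ROBOT

A 6-joint arm with a two-finger parallel gripper is mounted at the origin on the work surface. World frame = base frame: x ahead of the robot, y to its left, z up, the work surface at z = 0. Lengths are in m, angles in rad, forces in N, time in s.
With the tool pointing down it reaches from about 0.325 to 0.75 m from the base axis. Payload 7.6 kg.
Tool frame: the origin (TCP) lies midway between the tips of the shut fingers; the grasp point (between the pads) lies 19 mm behind it (pinch_z is the distance from the TCP to the grasp point, in m); z points along the fingers, y is the direction in which the jaws open and shut (so a half turn about z gives the same grasp; the last joint's range is limited). The gripper opens to 85 mm and grips with 20 to 120 N. Pads are 22 mm wide; open, the fingers measure 114 mm over their backs; the gripper's body (76 mm by 85 mm) begins 54 mm behind the grasp point. The pads swing forward as they close: fully open they stand 13 mm farther back than shut.
Start: joints at [-1.325, 0.052, 1.401, -0, 1.689, -0.07], TCP at [0.163, -0.499, 0.231] pointing down, gripper open.
Joint ranges: [-2.9, 2.9], [-0.91, 2.17], [0.12, 2.37], [-1.06, 4.2], [0.26, 2.73], [-2.93, 2.93]. Speed limits (rad/s): [2.57, 2.57, 3.01, 3.14, 3.14, 3.14].

INTERFACE

Orientations are given as a unit quaternion [w, x, y, z].
In Python, from rig import sense, capture, camera_model, job_done, pinch_z gives the robot as it stands. The module is installed in compiled form; this text tells all that it offers.
- The arm moves only by the tool send_rows, never from a script. Its argument "series" is a list of rows, each a list of 6 numbers: the shift along the tool's x, y, z in m, then the turn, a rotation vector about the tool's x, y, z in rad. In form: [[dx, dy, dz, ax, ay, az], ...]. A call has 1 to 12 rows; each row is the pose to reach, as a shift and turn from the pose commanded when the call began, along the tool's axes at that moment; what a row does not reach only later rows make up. A row lasts 1/8 s, in which the tool goes at most 62.5 mm and 10.7 degrees, less where a joint would pass 70% of its speed; a pose out of reach is approached as far as the arm can. A call with a gripper value outside its range is refused whole. "gripper" is the opening in per cent of the stroke, from 0 (shut) to 100 (fully open), set as the call begins (left out, the last holds). The fingers move at their own pace and stop on an object; "squeeze" is the grip in N (left out, the last holds). Time passes only in rows, so rows that repeat a pose let the fingers close. It gives the time, the measured TCP pose, the force and the opening at its end, in the units of the state.
- sense(): the state, without advancing time (a new reading comes with each control period).
- capture(name): name is "scene" or "top" or "wrist"; returns the picture (420x560x3 uint8, red, green, blue); there is no depth.
- camera_model(name): a dict with "fov_y" (degrees; the focal length in pixels is half the picture's height over the tangent of half this angle, whatever the lens; pixels are square), "cx", "cy" (the principal point, pixels), "position" and "attitude" of the camera in the world; the wrist camera has in their place "hand_eye" (4x4, takes a point from camera to tool coordinates, whose origin is the TCP and whose axes are the flange's). Camera axes: x right, y up, looking along -z (the intrinsics and any distortion apply to the point x, -y, -z); pixel columns grow to the right and rows downward; lengths in m; the calibration is good to about 2 mm. A picture is of the moment at which its call begins: read the wrist's pose just before it. camera_model takes no time and is no camera call.
- job_done(): hands the job in, once; it reports no verdict.
The state is a dict: "time": time; "joints": joint angles; "qd": joint speeds; "tau": joint torques, N m; "ee_pos": TCP position; "ee_rot": TCP orientation; "wrist_force": force on the tool from outside, world axes, zero at the start; "torque": the same for the moment, N m; "gripper_width": finger opening in m.
Only numpy, scipy, OpenCV 4.12 (cv2) and the standard library are available. Lean on these libraries where they do the work, as an engineer would, in place of code of your own. Each camera call takes 0.05 s, during which the arm holds its last target. There are 200 camera calls.

## Working session

There is one attempt and no reset: what is moved stays moved. The work goes in short steps, Python scripts to look and compute and a tool call to move; the robot and the scene stay as the last step left them, time stands still between calls to the robot, and variables do not carry over. Pictures are saved under pics/ and viewed, about 8 in all and at most 12, crops included, and the job is handed in when it is done.

Besides the shell and the picture viewer there is one more tool, called after ">>>" as name(argument=value, ...), one argument or row to a line, values as JSON. send_rows: Moves the arm, as the interface text tells. Its arguments: {"type":"object","properties":{"series":{"type":"array","items":{"type":"array","items":{"type":"number"}}},"gripper":{"type":"number"},"squeeze":{"type":"number"}},"required":["series"]}

```bash
mkdir -p pics
python3 - <<'E'
from rig import *
import cv2,numpy as np
print(sense()); print(pinch_z)
for n in("scene","top","wrist"): print(n,camera_model(n))
a=capture("scene");b=capture("top")
cv2.imwrite("pics/scene.png",a[:,:,::-1]);cv2.imwrite("pics/top.png",b[:,:,::-1])
E
```

```text
{'time': 0.0, 'joints': array([-1.32529677e+00,  5.28519895e-02,  1.40171560e+00,  2.75230339e-05,
        1.68857378e+00, -7.03072939e-02]), 'qd': array([-2.31608692e-05,  9.81198599e-04,  1.09102819e-03,  1.65575537e-04,
        4.68842321e-04,  2.30007387e-04]), 'tau': array([ 7.30568918e-04, -3.81667721e+01, -3.60187197e+01,  7.69471944e-05,
        6.16626276e-03, -6.59552114e-06]), 'ee_pos': array([ 0.16301141, -0.49874733,  0.23046905]), 'ee_rot': array([-7.72584220e-04,  9.87558587e-01,  1.57249603e-01, -5.41289832e-05]), 'wrist_force': array([-0.29596621,  1.15753613,  0.2663331 ]), 'torque': array([0.01689895, 0.0236906 , 0.02996198]), 'gripper_width': 0.08579526244935201}
0.0187
scene {'fov_y': 54.76865939559905, 'cx': 281.1271038745096, 'cy': 205.61608580122626, 'position': array([1.285542  , 0.64615055, 0.83234071]), 'attitude': array([0.37137127, 0.19044114, 0.41139312, 0.81029084])}
top {'fov_y': 51.62884150255467, 'cx': 280.316732103917, 'cy': 208.04919196674967, 'position': array([0.44901948, 0.02002223, 1.26592107]), 'attitude': array([ 0.71396331,  0.04183115, -0.03287824, -0.6981587 ])}
wrist {'fov_y': 70.83383541188518, 'cx': 279.417554209955, 'cy': 209.11381774961507, 'hand_eye': array([[ 7.55078205e-04,  9.48950494e-01,  3.15424142e-01,
         8.01633153e-02],
       [ 9.99999695e-01, -7.80027915e-04, -4.71431882e-05,
         2.05694049e-03],
       [ 2.01303084e-04,  3.15424082e-01, -9.48950793e-01,
        -1.42838364e-01],
       [ 0.00000000e+00,  0.00000000e+00,  0.00000000e+00,
         1.00000000e+00]])}
```

View pics/scene.png

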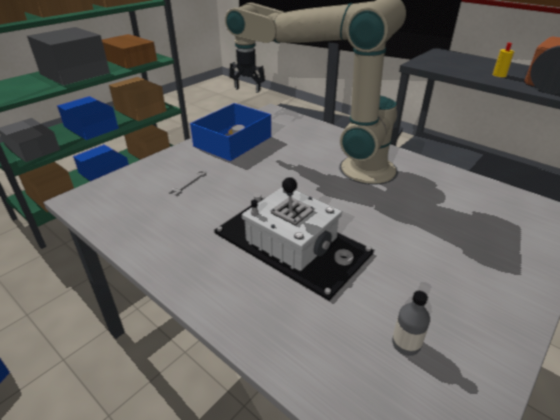

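View pics/top.png

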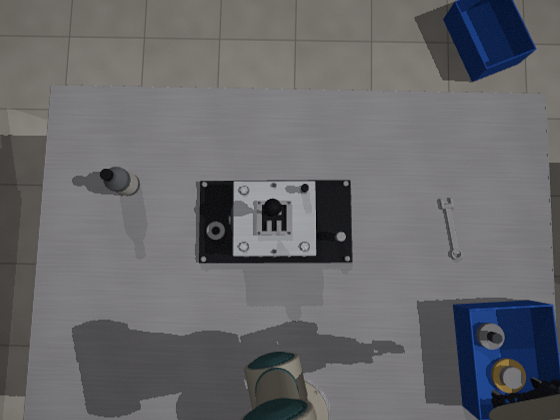

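The top view has the knob at about (272,207) and the switch at about (305,187), which puts it at the far right corner (+x, −y). The plugs are at (244,190), (243,246) and (304,246). I'll measure these next.

```bash
cat > h.py <<'E'
import numpy as np,cv2
from scipy.spatial.transform import Rotation as R
from rig import *
def Rq(q): return R.from_quat(np.r_[q[1:],q[0]]).as_matrix()
def pose(n,st=None):
    m=camera_model(n)
    if n=="wrist":
        st=st or sense(); H=m["hand_eye"]; T=Rq(st["ee_rot"])
        return T@H[:3,:3],T@H[:3,3]+st["ee_pos"],m
    return Rq(m["attitude"]),m["position"],m
def ray(n,u,v,st=None):
    A,p,m=pose(n,st); f=210/np.tan(np.radians(m["fov_y"]/2))
    d=A@np.array([(u-m["cx"])/f,-(v-m["cy"])/f,-1]); return p,d/np.linalg.norm(d)
def onz(n,u,v,z,st=None):
    p,d=ray(n,u,v,st); return p+d*(z-p[2])/d[2]
def meet(r1,r2):
    (p,d),(q,e)=r1,r2
    t=np.linalg.lstsq(np.c_[d,-e],q-p,rcond=None)[0]
    a,b=p+t[0]*d,q+t[1]*e; return (a+b)/2,np.linalg.norm(a-b)
E
python3 - <<'E'
from h import *
t=cv2.imread("pics/top.png");s=cv2.imread("pics/scene.png")
m=(t.max(2)<45).astype(np.uint8); m[:170]=0;m[275:]=0;m[:,:190]=0;m[:,365:]=0
pts=cv2.findNonZero(m); 
def blobs(im,box,th):
    x0,y0,x1,y1=box; k=(im[y0:y1,x0:x1].max(2)<th).astype(np.uint8)
    n,l,st,c=cv2.connectedComponentsWithStats(k)
    for i in range(1,n):
        if st[i,4]>15: print(box,th,st[i]+[x0,y0,0,0,0],c[i]+[x0,y0])
r=cv2.minAreaRect(pts); print(r)
for c in cv2.boxPoints(r): print(onz("top",*c,0.016))
blobs(t,(255,195,292,240),25); blobs(t,(295,180,314,200),40)
blobs(s,(275,170,305,205),40); blobs(s,(245,192,265,220),45)
a=cv2.resize(t[170:275,190:360],None,fx=4,fy=4,interpolation=2)
b=cv2.resize(s[165:275,225:345],None,fx=4,fy=4,interpolation=2)
w=np.zeros((900,700,3),np.uint8)
w[:420,:680]=a;w[440:880,:480]=b
cv2.imwrite("pics/z1.png",cv2.resize(w,(466,600),interpolation=3));
E
```

```text
((275.0, 221.5), (81.0, 152.0), 90.0)
[0.65572545 0.27672719 0.016     ]
[ 0.66505253 -0.16638942  0.016     ]
[ 0.43112558 -0.16775129  0.016     ]
[0.42104757 0.26667205 0.016     ]
(255, 195, 292, 240) 25 [262 199  24  31 457] [272.87964989 213.64551422]
(295, 180, 314, 200) 40 [301 184   7   8  44] [303.97727273 187.65909091]
(275, 170, 305, 205) 40 [283 178  13  16 149] [289.02684564 185.20805369]
(245, 192, 265, 220) 45 [251 200   6   7  32] [253.875   203.28125]
```

View pics/z1.png

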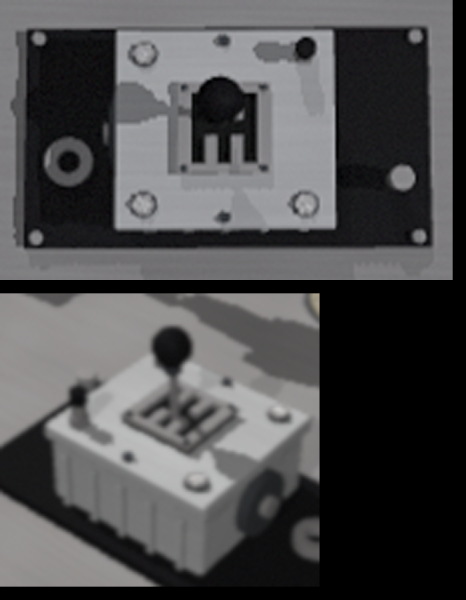

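Confirmed: the switch is at the +x/−y corner, with flat plugs at the other three. The knob is partly forward in the middle lane.

Run:
```python
from h import *
k=.3755
P=[onz("top",x*k+190,y*k+170,0.016)[:2] for x,y in((38,39),(415,36),(419,236),(36,238))]
P=np.array(P); print(P, P.mean(0))
for a,b in((1,0),(2,3)): d=P[b]-P[a]; print("yaw",np.arctan2(-d[0],d[1]),np.hypot(*d))
for a,b in((3,0),(2,1)): d=P[b]-P[a]; print("yaw",np.arctan2(d[1],d[0]),np.hypot(*d))
Q=np.array([onz("top",x*k+190,y*k+170,0.127)[:2] for x,y in((143,53),(305,204),(143,204))]);print(Q,(Q[0]+Q[1])/2)
d=Q[0]-Q[2];print(np.arctan2(d[1],d[0]),np.hypot(*d));d=Q[2]-Q[1];print(np.arctan2(-d[0],d[1]),np.hypot(*d))
print(meet(ray("top",272.2,207.5),ray("scene",289.3,185.5)))
print(meet(ray("top",304,187.7),ray("scene",253.9,203.3)))
```

```text
[[ 0.64529072  0.26085927]
 [ 0.65732365 -0.1514364 ]
 [ 0.44046846 -0.15725147]
 [ 0.42882558  0.25402146]] [0.5429771  0.05154821]
yaw 0.029176901492503023 0.4124712261654164
yaw 0.028301822054889545 0.4114377040414726
yaw 0.0315779808250349 0.21657311603731086
yaw 0.02680902260804345 0.2169331405301644
[[ 0.6159811   0.13409712]
 [ 0.46982992 -0.02970233]
 [ 0.46620487  0.12931597]] [0.54290551 0.0521974 ]
0.031911112877528076 0.14985251796162471
0.022792463791528855 0.15905960975984243
(array([0.5604855 , 0.05471866, 0.21933623]), np.float64(0.0010978672325617851))
(array([ 0.62105783, -0.0245767 ,  0.15442288]), np.float64(7.813072022430557e-05))
```

>>> send_rows(
  series=[
    [0, 0, -0.06, 0, 0, 0],
    [0.06, -0.04, -0.09, 0, 0, 0.03],
    [0.12, -0.076, -0.09, 0, 0, 0.06],
    [0.17, -0.108, -0.09, 0, 0, 0.09],
    [0.22, -0.14, -0.09, 0, 0, 0.12],
    [0.27, -0.172, -0.09, 0, 0, 0.15],
    [0.32, -0.203, -0.09, 0, 0, 0.18],
    [0.37, -0.234, -0.09, 0, 0, 0.21],
    [0.42, -0.266, -0.09, 0, 0, 0.23],
    [0.47, -0.297, -0.09, 0, 0, 0.25],
    [0.52, -0.329, -0.09, 0, 0, 0.27],
    [0.57, -0.36, -0.09, 0, 0, 0.288],
  ],
  gripper=0,
)

```text
time: 1.6
ee_pos: [0.594, 0.022, 0.3208]
ee_rot: [0.0, 1.0, 0.014, -0.0]
wrist_force: [0.3, -1.0, -0.4]
gripper_width: 0.0001
```

>>> send_rows(
  series=[
    [0.03, -0.034, 0, 0, 0, 0],
    [0.03, -0.034, 0, 0, 0, 0],
    [0.03, -0.034, 0, 0, 0, 0],
  ],
)

```text
time: 1.98
ee_pos: [0.6219, 0.0547, 0.3208]
ee_rot: [0.0, 1.0, 0.014, -0.0]
wrist_force: [0.1, -0.0, -0.2]
gripper_width: 0.0003
```

Run:
```python
from h import *
s=sense(); print(s["ee_pos"],s["wrist_force"])
w=capture("wrist"); cv2.imwrite("pics/w1.png",w[:,:,::-1]); np.save("w1.npy",np.r_[s["ee_pos"],s["ee_rot"]])
```

```text
[0.62192923 0.05467081 0.32082325] [ 0.14581078 -0.03095691 -0.18764642]
```

View pics/w1.png

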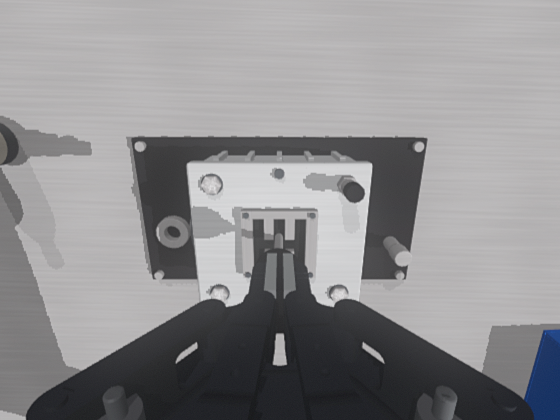

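The wrist view confirms the switch at the far right, about (350,188). The gate screws are at about (246,215), (312,215), (247,274) and (310,274), and the fingers hide the knob.

Run:
```python
from h import *
v=np.load("w1.npy"); s=dict(ee_pos=v[:3],ee_rot=v[3:])
P=np.array([onz("wrist",*p,.133,s)[:2] for p in((246,215),(312,215),(247,274),(310,274))]);print(P,P.mean(0))
print(meet(ray("wrist",352,188,s),ray("top",304,187.7)))
Q=np.array([onz("wrist",*p,.017,s)[:2] for p in((139,146),(419,147),(159,275),(400,275))]);print(Q,Q.mean(0))
```

```text
[[0.58418377 0.09099171]
 [0.58640475 0.01262055]
 [0.50445266 0.09030006]
 [0.50671608 0.01011285]] [0.54543932 0.05100629]
(array([ 0.62317301, -0.02639775,  0.14611665]), np.float64(0.003463673145438384))
[[ 0.64702801  0.26200365]
 [ 0.65741899 -0.15473899]
 [ 0.42859363  0.25421713]
 [ 0.44030383 -0.16067522]] [0.54333611 0.05020164]
```

>>> send_rows(
  series=[
    [0, 0, 0.06, 0, 0, 0],
    [0, 0, 0.12, 0, 0, 0],
    [0, 0, 0.122, 0, 0, 0],
    [0, 0, 0.122, 0, 0, 0],
  ],
)

```text
time: 2.52
ee_pos: [0.623, 0.0544, 0.2029]
ee_rot: [0.0, 1.0, 0.013, 0.002]
wrist_force: [-0.2, -0.4, 1.4]
gripper_width: -0.0
```

>>> send_rows(
  series=[
    [-0.02, 0, 0.002, 0, 0, 0],
    [-0.028, 0, 0.002, 0, 0, 0],
    [-0.034, 0, 0.002, 0, 0, 0],
    [-0.04, 0, 0.002, 0, 0, 0],
    [-0.045, 0, 0.002, 0, 0, 0],
    [-0.046, 0, 0.002, 0, 0, 0],
    [-0.046, 0, 0.002, 0, 0, 0],
  ],
)

```text
time: 3.4
ee_pos: [0.5762, 0.0537, 0.1972]
ee_rot: [0.0, 1.0, 0.014, -0.0]
wrist_force: [1.2, -0.5, 0.6]
gripper_width: -0.0
```

>>> send_rows(
  series=[
    [0.03, 0, 0, 0, 0, 0],
    [0.045, 0, 0, 0, 0, 0],
    [0.045, 0, -0.06, 0, 0, 0],
    [0.045, 0, -0.11, 0, 0, 0],
    [0.045, -0.05, -0.115, 0, 0, 0],
    [0.04, -0.1, -0.115, 0, 0, 0],
    [0.0, -0.13, -0.115, 0, 0, 0],
    [-0.033, -0.13, -0.115, 0, 0, 0],
    [-0.033, -0.13, -0.115, 0, 0, 0],
  ],
)

```text
time: 4.53
ee_pos: [0.538, 0.1833, 0.3124]
ee_rot: [0.0, 1.0, 0.015, -0.0]
wrist_force: [0.8, -0.4, 0.6]
gripper_width: -0.0
```

Run:
```python
from h import *
s=sense(); print(s["ee_pos"],s["wrist_force"])
t=capture("top")[:,:,::-1];s_=capture("scene")[:,:,::-1];w=capture("wrist")[:,:,::-1]
np.save("w2.npy",np.r_[s["ee_pos"],s["ee_rot"]])
o=np.zeros((600,800,3),np.uint8)
o[:315,:510]=cv2.resize(t[170:275,190:360],None,fx=3,fy=3,interpolation=2)
o[320:600,:400]=cv2.resize(s_[160:230,250:350],None,fx=4,fy=4,interpolation=2)
o[320:600,410:783]=cv2.resize(w,(373,280))
cv2.imwrite("pics/c2.png",o);cv2.imwrite("pics/w2.png",w)
```

```text
[0.53801396 0.18334682 0.31242656] [ 0.82289188 -0.35164078  0.61226135]
```

View pics/c2.png

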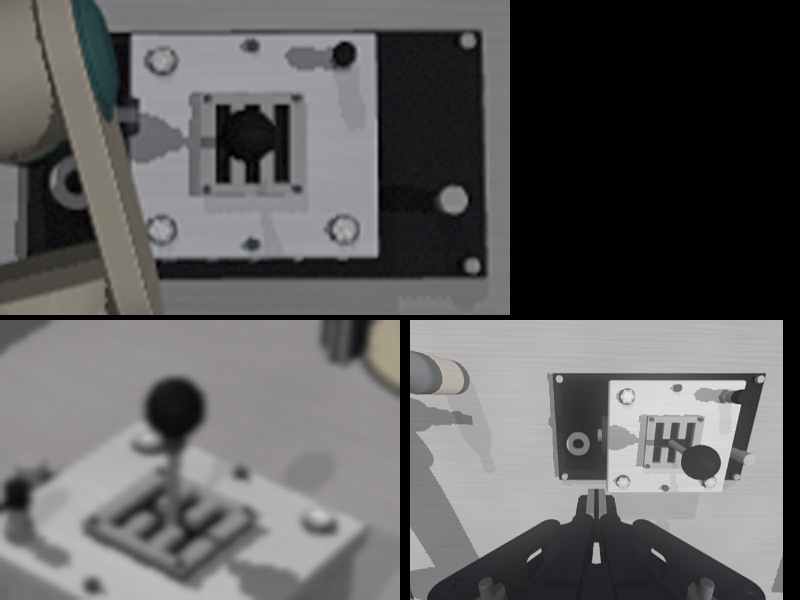

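The lever now looks near neutral, with the knob at about (274,215) in the top view and (437,213) in the wrist view. I'll compute its position.

Run:
```python
from h import *
v=np.load("w2.npy"); s=dict(ee_pos=v[:3],ee_rot=v[3:])
w=cv2.imread("pics/w2.png"); m=(w[180:245,400:480].max(2)<60).astype(np.uint8)
c=max(cv2.findContours(m,0,2)[0],key=cv2.contourArea);(x,y),r=cv2.minEnclosingCircle(c);x+=400;y+=180;print(x,y,r)
for p in(meet(ray("wrist",x,y,s),ray("top",274,215)),(onz("wrist",x,y,.225,s),),(onz("top",274,215,.225),)):
    d=p[0][:2]-[.544,.0515]; print(p, "g",d[0]+.028*d[1],d[1]-.028*d[0])
```

```text
474.0 238.0 9.999999747378752e-05
(array([0.53904699, 0.04756724, 0.26846872]), np.float64(0.0018741989691483348)) g -0.005063125631017141 -0.0037940788687710076
(array([0.5213828 , 0.01520204, 0.225     ]),) g -0.023633541789493378 -0.03566467351775332
(array([0.54215624, 0.04931247, 0.225     ]),) g -0.0019050099782416256 -0.0021359039030706393
```

By the top view the knob is within 2 mm of neutral (the wrist mask failed). I'll descend on the +y side and push right.

>>> send_rows(
  series=[
    [0.001, 0, 0.06, 0, 0, 0],
    [0.001, 0, 0.115, 0, 0, 0],
    [0.001, 0.03, 0.115, 0, 0, 0],
    [0.001, 0.06, 0.115, 0, 0, 0],
    [0.001, 0.08, 0.115, 0, 0, 0],
    [0.001, 0.09, 0.115, 0, 0, 0],
    [0.001, 0.1, 0.115, 0, 0, 0],
    [0.001, 0.11, 0.115, 0, 0, 0],
    [0.001, 0.12, 0.115, 0, 0, 0],
    [0.001, 0.13, 0.115, 0, 0, 0],
    [0.001, 0.137, 0.115, 0, 0, 0],
    [0.001, 0.137, 0.115, 0, 0, 0],
  ],
)

```text
time: 6.18
ee_pos: [0.5443, 0.0452, 0.1971]
ee_rot: [0.0, 1.0, 0.013, -0.0]
wrist_force: [-0.6, -0.3, -0.3]
gripper_width: -0.0
```

>>> send_rows(
  series=[
    [0, 0.004, 0, 0, 0, 0],
    [0, 0.007, 0, 0, 0, 0],
    [0, 0.009, 0, 0, 0, 0],
    [0, 0.009, 0, 0, 0, 0],
  ],
)

```text
time: 6.68
ee_pos: [0.5445, 0.0371, 0.1971]
ee_rot: [-0.0, 1.0, 0.014, -0.0]
wrist_force: [0.6, 2.5, -2.4]
gripper_width: 0.0002
```

Run:
```python
from h import *
s=sense(); print(s["ee_pos"],s["wrist_force"])
s_=capture("scene")[:,:,::-1];w=capture("wrist")[:,:,::-1]
np.save("w3.npy",np.r_[s["ee_pos"],s["ee_rot"]])
o=np.zeros((420,800,3),np.uint8)
o[:280,:400]=cv2.resize(s_[160:230,250:350],None,fx=4,fy=4,interpolation=2)
o[:300,400:800]=cv2.resize(w,(400,300),interpolation=3)
cv2.imwrite("pics/c3.png",o)
```

```text
[0.54450021 0.03705245 0.19706523] [ 0.57717206  2.46723151 -2.38747529]
```

View pics/c3.png

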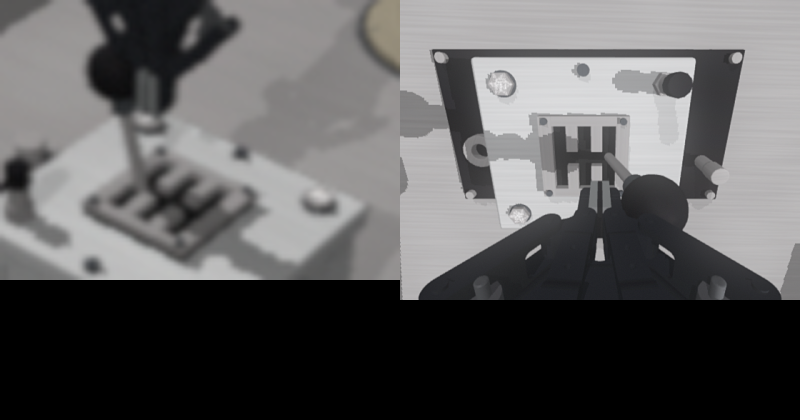

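The lever is in the right lane at the end of the channel: the rod is in the right-hand column at about (612,160) in the picture. I'll back off, go over to the −x side, and push forward.

>>> send_rows(
  series=[
    [0, -0.03, 0, 0, 0, 0],
    [0, -0.035, -0.05, 0, 0, 0],
    [0, -0.035, -0.11, 0, 0, 0],
    [-0.05, -0.035, -0.115, 0, 0, 0],
    [-0.076, 0.0, -0.115, 0, 0, 0],
    [-0.076, 0.035, -0.115, 0, 0, 0],
    [-0.076, 0.035, -0.115, 0, 0, 0],
    [-0.076, 0.035, -0.06, 0, 0, 0],
    [-0.076, 0.035, 0.0, 0, 0, 0],
    [-0.076, 0.035, 0.002, 0, 0, 0],
  ],
)

```text
time: 8.02
ee_pos: [0.4673, 0.0003, 0.191]
ee_rot: [-0.0, 1.0, 0.014, -0.005]
wrist_force: [0.8, 0.3, 1.2]
gripper_width: 0.0002
```

>>> send_rows(
  series=[
    [0.03, 0, 0, 0, 0, 0],
    [0.042, 0, 0, 0, 0, 0],
    [0.05, 0, 0, 0, 0, 0],
    [0.058, 0, 0, 0, 0, 0],
    [0.066, 0, 0, 0, 0, 0],
    [0.074, 0, 0, 0, 0, 0],
    [0.08, 0, 0, 0, 0, 0],
    [0.084, 0, 0, 0, 0, 0],
    [0.087, 0, 0, 0, 0, 0],
    [0.087, 0, 0, 0, 0, 0],
  ],
)

```text
time: 9.28
ee_pos: [0.5569, 0.0021, 0.195]
ee_rot: [0.0, 1.0, 0.014, 0.0]
wrist_force: [-0.9, 0.3, -0.6]
gripper_width: 0.0001
```

>>> send_rows(
  series=[
    [0.003, 0, 0, 0, 0, 0],
    [0.005, 0, 0, 0, 0, 0],
    [0.007, 0, 0, 0, 0, 0],
    [0.007, 0, 0, 0, 0, 0],
  ],
)

```text
time: 9.78
ee_pos: [0.5639, 0.0023, 0.1955]
ee_rot: [0.0, 1.0, 0.014, 0.0]
wrist_force: [-1.4, -0.4, -0.9]
gripper_width: -0.0
```

>>> send_rows(
  series=[
    [0.002, 0, 0, 0, 0, 0],
    [0.003, 0, 0, 0, 0, 0],
    [0.003, 0, 0, 0, 0, 0],
  ],
)

```text
time: 10.15
ee_pos: [0.5664, 0.0024, 0.1952]
ee_rot: [0.0, 1.0, 0.014, -0.0]
wrist_force: [-3.4, 0.2, -1.5]
gripper_width: -0.0001
```

>>> send_rows(
  series=[
    [0.002, 0, 0, 0, 0, 0],
    [0.003, 0, 0, 0, 0, 0],
    [0.003, 0, 0, 0, 0, 0],
  ],
)

```text
time: 10.52
ee_pos: [0.5685, 0.0025, 0.1948]
ee_rot: [-0.0, 1.0, 0.014, -0.002]
wrist_force: [-8.8, -0.6, -0.0]
gripper_width: -0.0002
```

The force rose to 8.8 N and the tool stopped short of its command, so the lever is against the end stop. I'll retreat up and away, then check.

>>> send_rows(
  series=[
    [-0.04, 0, 0, 0, 0, 0],
    [-0.08, 0, 0, 0, 0, 0],
    [-0.09, 0, -0.06, 0, 0, 0],
    [-0.09, 0, -0.12, 0, 0, 0],
    [-0.15, 0.05, -0.14, 0, 0, 0],
    [-0.15, 0.11, -0.14, 0, 0, 0],
    [-0.15, 0.17, -0.14, 0, 0, 0],
    [-0.15, 0.2, -0.14, 0, 0, 0],
    [-0.15, 0.2, -0.14, 0, 0, 0],
    [-0.15, 0.2, -0.14, 0, 0, 0],
  ],
)

```text
time: 11.78
ee_pos: [0.4255, -0.2013, 0.3358]
ee_rot: [0.0, 1.0, 0.014, 0.001]
wrist_force: [0.8, 0.3, 0.2]
gripper_width: -0.0003
```

Run:
```python
from h import *
s=sense(); print(s["ee_pos"],s["wrist_force"],abs(s["qd"]).max())
t=capture("top")[:,:,::-1];s_=capture("scene")[:,:,::-1]
cv2.imwrite("pics/t4.png",t);cv2.imwrite("pics/s4.png",s_)
o=np.zeros((600,520,3),np.uint8)
o[:315,:510]=cv2.resize(t[170:275,190:360],None,fx=3,fy=3,interpolation=2)
o[320:600,:480]=cv2.resize(s_[165:235,230:350],None,fx=4,fy=4,interpolation=2)
cv2.imwrite("pics/c4.png",o)
```

```text
[ 0.42550704 -0.20133368  0.33581927] [0.79711492 0.30680275 0.24914705] 0.020517913031599968
```

View pics/c4.png

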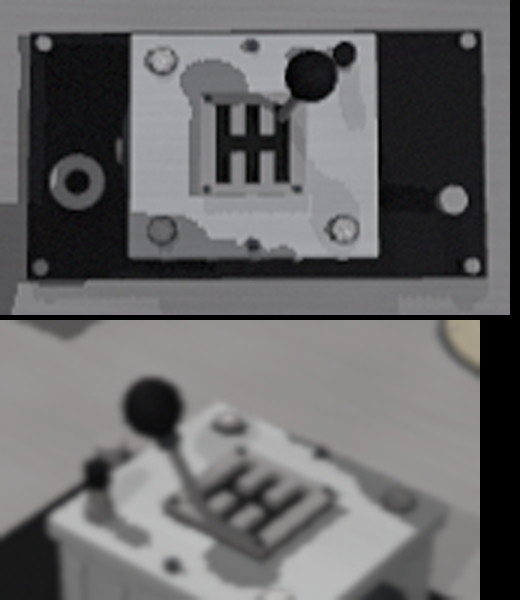

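The knob is in the corner slot beside the switch: about (311,76) in the top crop and (153,407) in the scene crop.

Run:
```python
from h import *
u,v=311/3+190,76/3+170
p,g=meet(ray("top",u,v),ray("scene",153/4+230,87/4+165)); q=onz("top",u,v,.212)
for p in(p,q):
    d=p[:2]-[.544,.0515]; print(p,g,"g",d[0]+.028*d[1],d[1]-.028*d[0],"to switch",np.hypot(*(p[:2]-[.621,-.0265])))
```

```text
[0.59216934 0.00378645 0.20912208] 0.0028864744535510903 g 0.046833363101920454 -0.04906229612963435 to switch 0.04181477709244009
[0.59270016 0.00271517 0.212     ] 0.0028864744535510903 g 0.04733418187463894 -0.0501484357698466 to switch 0.040674404522629694
```

```bash
python3 -c "
from rig import *
print(abs(sense()['qd']).max()); print(job_done())"
```

```text
0.004295557808263952
the job is handed in; nothing more can be done
None
```

The lever is in the corner slot beside the switch (+x, right), against its end stop, and the job is handed in; no verdict was reported. With shut fingers I pushed it back to neutral, then right across the channel, then forward. At the stop the force rose to about 9 N, and I then moved the arm clear.

**Last checks:**
- **Knob position:** about (+47, −49) mm in the gearbox frame. That is roughly 0.245 rad of the 0.256 rad shift travel, estimated from the pictures.
- **Distance to the switch:** about 41 mm, against the 58 mm limit.
- **Two-view agreement:** the two views agreed to 3 mm, and the measured knob height of 0.209 m fits the expected 0.212 m.
- **Arm:** about 0.2 m clear of the gearbox and at rest, with no contact force. The finish was at about 12 s.
- **Loose parts:** the bearing and socket looked unmoved in the last picture. I did not re-check the oil bottle or wrench, but the arm never came near them.

**One check that failed:** the automatic knob detection in the wrist picture at neutral did not work, so I relied on the top view there.

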